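Pull out the sprung drip ledge

ROBOT

A 6-joint arm with a two-finger parallel gripper is mounted at the origin on the work surface. World frame = base frame: x ahead of the robot, y to its left, z up, the work surface at z = 0. Lengths are in m, angles in rad, forces in N, time in s.
With the tool pointing down it reaches from about 0.3 to 0.75 m from the base axis. Payload 8.5 kg.
Tool frame: the origin (TCP) lies on the front face of the gripper's body, between the roots of the fingers; the fingertips stand manip.tip_extent ahead of it and the grasp point (between the pads) lies 45 mm ahead of it (manip.tip_extent is the distance from the TCP to the fingertips, in m); z points along the fingers, x is the direction in which the jaws open and shut, and the axes are right-handed (so a half turn about z gives the same grasp; the last joint's range is limited). The gripper opens to 88 mm and grips with 3 to 60 N. Pads are 18 mm wide; open, the fingers measure 123 mm over their backs; the gripper's body (75 mm by 187 mm) begins 45 mm behind the grasp point.
Start: joints at [-1.539, 0.381, 1.297, -0, 1.464, -0.215], TCP at [0.134, -0.533, 0.303] pointing down, gripper open.
Joint ranges: [-3.11, 3.11], [-0.89, 2.33], [0.22, 2.48], [-1.42, 4.56], [0.17, 2.85], [-2.88, 2.88]. Speed limits (rad/s): [2.39, 2.39, 3.14, 3.14, 3.14, 3.14].

INTERFACE

Orientations are given as a 3x3 rotation matrix whose columns are the frame's x, y, z axes.
In Python, from rig import manip gives the robot as it stands. The module is installed in compiled form; this text tells all that it offers. Calls block until the motion is done:
- manip.goto(position, orientation): joint-space move of the TCP to a pose.
- manip.line_to(position, rotation=None, velocity=0.15, contact_N=None): straight line of the TCP; rotation=None keeps the orientation; velocity is the mean speed in m/s. With contact_N (N) it stops when the force on the tool has changed by that much, and returns True; else False.
- manip.movej(angles): joint-space move.
- manip.move_gripper(opening, grasp_force=None): opening from 0.0 (shut) to 1.0 (fully open); grasp_force is the grip in N (None keeps the last); returns when the fingers have stopped.
- manip.dwell(seconds).
- manip.ik(position, orientation): joint angles nearest the present ones, or None.
- manip.read_state(): the state.
- manip.grab_frame(name): name is "scene" or "side" or "wrist"; returns the picture (480x640x3 uint8, red, green, blue); there is no depth.
- manip.get_calibration(name): a dict with "fx", "fy", "cx", "cy" (pixels), "origin" and "orientation" of the camera in the world. Camera axes: x right, y up, looking along -z (the intrinsics and any distortion apply to the point x, -y, -z); pixel columns grow to the right and rows downward; lengths in m; the calibration is good to about 2 mm. A picture is of the moment at which its call begins: read the wrist's pose just before it. get_calibration takes no time and is no camera call; for the wrist camera it gives the pose at the moment of the call.
A pose or a line that the arm cannot do raises manip.MotionError and nothing moves.
- manip.sign_off(): hands the job in, once; it reports no verdict.
Trained networks look in the newest picture that a camera, given by its name, has taken for a name from the list of things; names that differ only in an ending like _2 or _b are one class to them, and where a whole thing is asked for, a point or a joint stands for the part that bears it (a point fixed in the world has none). Each returns a list of dicts, best first, with "score" (0 to 1); they miss things now and then, are a little off and sometimes report something else, mostly with a low value. They report only what shows in the picture. A call takes as long as a camera call.
- manip.recognise(camera, label): "at" ([x, y, z] in m, in world coordinates, good to about 4 mm: the middle of the surface that is visible of it).
- manip.outline_of(camera, label): "pixels" (480x640 bool, what is visible of it).
The state is a dict: "time": time; "joint_positions": joint angles; "joint_velocities": joint speeds; "joint_efforts": joint torques, N m; "position": TCP position; "tool_rot": TCP orientation; "ft_force": force on the tool from outside, world axes, zero at the start; "wrist_torque": the same for the moment, N m; "width": opening from 0.0 (shut) to 1.0 (fully open).
Only numpy, scipy, OpenCV 4.12 (cv2) and the standard library are available. Lean on these libraries where they do the work, as an engineer would, in place of code of your own. Each camera call takes 0.05 s, during which the arm holds its last target. There are 200 camera calls.

TASK

Pull the drip ledge, the one with the wide straight crossbar, all the way out of its stand to its stop so that it catches and stays out, then let go. Leave the neighbouring arm with the round knob pushed in.

Things in the scene. Friction and masses are not known exactly. Their poses are not given: they have to be found in the camera images.
- ledge (a joint): pull-out of the drip ledge, m: 0 in, 0.102 at its stop. White plate 70 mm wide, its top 26 mm above the counter, sliding level out of a fixed white stand 170 x 100 x 46 mm high. A spring pulls it in (3 N when in, 6 N at the stop, up to 5 N more at the catch). Let go past 0.094 it stays at about 0.094, else it springs back. The grey button, 16 mm, on the stand's top frees the catch.
- ledge_pull (a point): middle of the ledge's crossbar: an upright white bar across its outer end, 12 mm thick (x), 90 mm wide (y), 12 to 68 mm above the counter; this point is 56 mm up, 12 mm below the bar's top. x axis points level from bar to stand, z up; the ledge pulls out along -x. When it is in, 60 mm lie free between bar and stand, above the plate.
- peg_arm (a joint): how far the neighbouring sprung arm is pulled out, in m: 0 in. It sits in a stand of the same size and look, but is a narrow arm 22 mm wide ending in an upright round knob 36 mm across and 68 mm high. The two stands and a glass feeding bottle stand in a row, in any order.

How it is judged:
At the end, for the whole second after the job is handed in: the drip ledge is released and stays caught at its stop, pulled out more than 85 mm; the round-knobbed arm is in (within 20 mm) (value of joint ledge above 0.085 m and value of joint peg_arm below 0.02 m); the robot touches nothing.
It fails at once if the round-knobbed arm is pulled out more than 20 mm (value of joint peg_arm above 0.02 m).
It also fails if it takes over 32 s, if anything falls off the work surface, if the arm or the gripper's body presses on something with over 40 N, if the wrist force passes 120 N, or if a joint passes its speed limit or range.

## Working session

There is one attempt and no reset: what is moved stays moved. The work goes in short steps, each a Python script; the robot and the scene stay as the last script left them, time stands still between calls to the robot, and variables do not carry over. Pictures are saved under pics/ and viewed, about 8 in all and at most 12, crops included, and the job is handed in when it is done.

```bash
mkdir -p pics
python3 - <<'E'
from rig import manip
import cv2,numpy as np
print(manip.tip_extent, manip.read_state()['time'])
ims=[]
for c in("scene","side"):
    im=manip.grab_frame(c); cv2.imwrite(f"pics/{c}0.png",im[:,:,::-1])
    for l in("ledge_pull","ledge","peg_arm"):
        print(c,l,[(np.round(d['at'],3),round(d['score'],2)) for d in manip.recognise(c,l)])
    k=manip.get_calibration(c); print({a:np.round(v,3).tolist() for a,v in k.items()})
print(manip.read_state()['time'])
E
```

```text
0.064 0.0
scene ledge_pull [(array([0.596, 0.011, 0.033]), 0.88)]
scene ledge [(array([0.597, 0.01 , 0.029]), 0.94), (array([0.575, 0.273, 0.047]), 0.17)]
scene peg_arm [(array([0.576, 0.272, 0.047]), 0.96)]
{'fx': 607.953, 'fy': 607.953, 'cx': 311.953, 'cy': 239.808, 'origin': [1.253, 0.055, 0.773], 'orientation': [[-0.111, -0.717, 0.688], [0.994, -0.08, 0.076], [0.001, 0.692, 0.721]]}
side ledge_pull [(array([0.591, 0.015, 0.031]), 0.56)]
side ledge [(array([0.588, 0.011, 0.025]), 0.55)]
side peg_arm [(array([0.56 , 0.278, 0.054]), 0.82)]
{'fx': 545.642, 'fy': 545.642, 'cx': 320.057, 'cy': 245.922, 'origin': [0.193, 0.366, 0.704], 'orientation': [[-0.668, 0.567, -0.482], [-0.744, -0.492, 0.451], [0.019, 0.66, 0.751]]}
0.4
```

View pics/scene0.png

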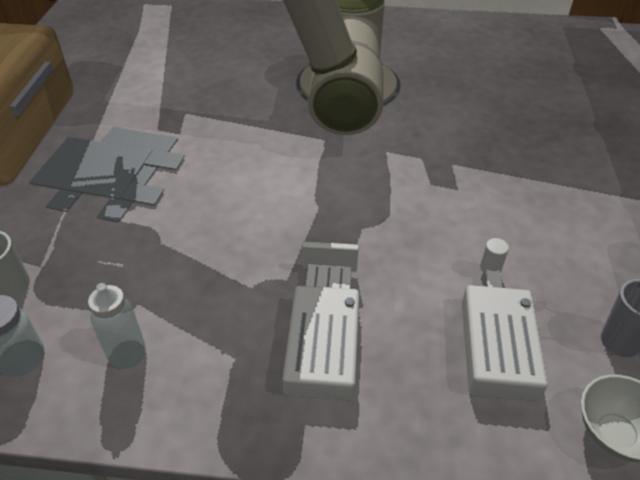

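View pics/side0.png

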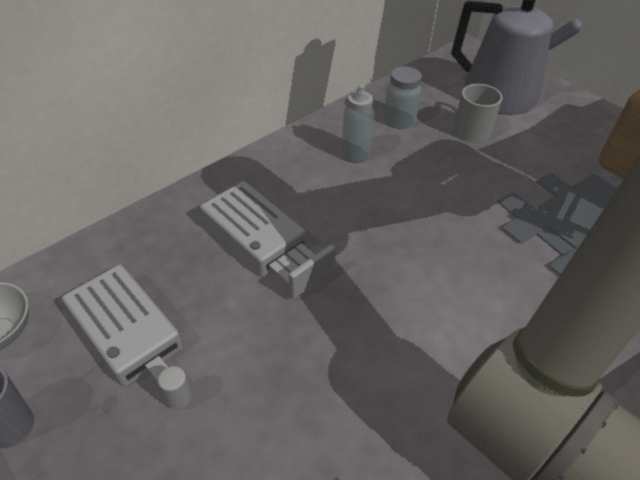

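The pictures show the ledge's crossbar at scene (303–358, 243) and side (293–334, 250–290). The round knob is at scene (495, 250), about 0.26 m further in +y. Next I'll move the wrist camera over the ledge and look from two places.

Run:
```python
from rig import manip
import cv2,numpy as np
R=np.array([[1,0,0],[0,-1,0],[0,0,-1.]])
try: print(manip.ik([.52,.01,.28],R), manip.ik([.52,.01,.28],-R@np.diag([1,1,-1.])))
except Exception as e: print(e)
q0=manip.read_state()['joint_positions']
c=[(np.abs(np.array(q)-q0).max(),s) for s in(1,-1) for q in [manip.ik([.52,.01,.28],R@np.diag([s,s,1.]))] if q is not None]
s=min(c)[1]; Rg=R@np.diag([s,s,1.]); print(c)
ims=[]
for i,p in enumerate(([.50,-.02,.26],[.50,.06,.26])):
    (manip.goto if i==0 else manip.line_to)(p,Rg)
    manip.dwell(.2)
    k=manip.get_calibration("wrist"); im=manip.grab_frame("wrist")
    np.savez(f"w{i}.npz",im=im,**k); ims.append(im)
    print({a:np.round(v,3).tolist() for a,v in k.items()})
    print([(np.round(d['at'],3),round(d['score'],2)) for d in manip.recognise("wrist","ledge_pull")])
cv2.imwrite("pics/w0.png",ims[0][:,:,::-1]);cv2.imwrite("pics/w1.png",ims[1][:,:,::-1])
print(manip.read_state()['time'],s)
```

```text
[-2.08658712e-01  3.46746882e-01  1.41947619e+00 -4.44089210e-16
  1.37536959e+00 -2.08658712e-01] None
[(np.float64(1.330644848633238), 1)]
{'fx': 364.492, 'fy': 364.492, 'cx': 329.354, 'cy': 249.333, 'origin': [0.5, 0.06, 0.343], 'orientation': [[1.0, 0.001, 0.001], [-0.001, 0.952, 0.308], [-0.0, -0.308, 0.952]]}
[(array([0.613, 0.009, 0.028]), 0.92)]
{'fx': 364.492, 'fy': 364.492, 'cx': 329.354, 'cy': 249.333, 'origin': [0.5, 0.14, 0.343], 'orientation': [[1.0, 0.001, 0.001], [-0.002, 0.952, 0.308], [-0.0, -0.308, 0.952]]}
[(array([0.618, 0.018, 0.028]), 0.91)]
3.9417 1
```

View pics/w0.png

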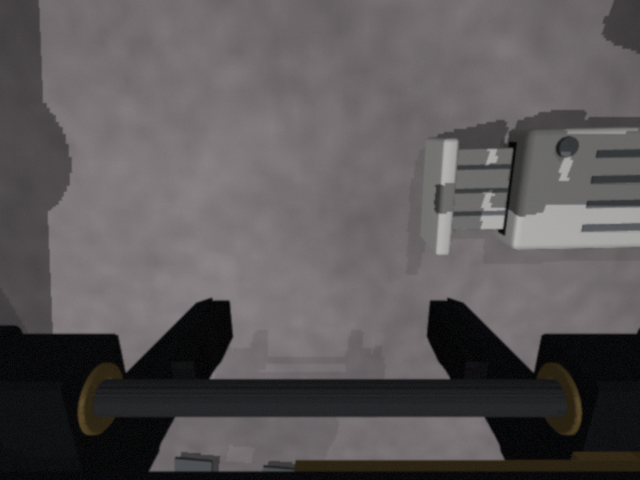

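View pics/w1.png

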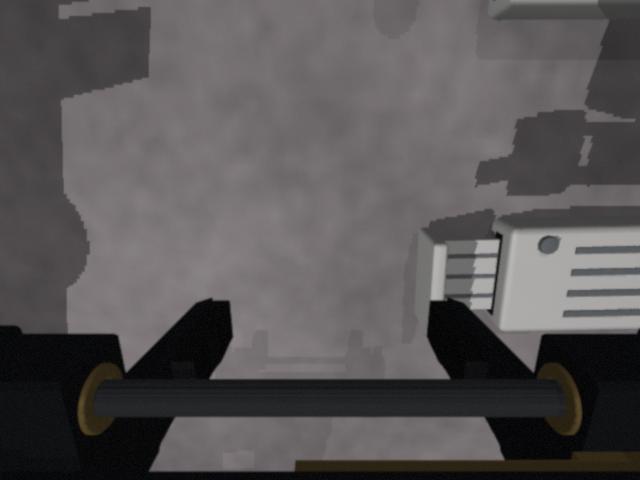

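w0 shows the bar's top as a light strip from (443–458, 139) to (436–450, 254), with its front face to the left. In w1 the +y top corners are at about (433–446, 241).

```bash
cat > h.py <<'E'
import numpy as np
def ray(k,p):
    d=np.array([(p[0]-k['cx'])/k['fx'],-(p[1]-k['cy'])/k['fy'],-1.]); d=k['orientation']@d
    return k['origin'],d
def tri(obs):
    A=0;b=0
    for o,d in obs:
        d=d/np.linalg.norm(d);P=np.eye(3)-np.outer(d,d);A=A+P;b=b+P@o
    return np.linalg.solve(A,b)
def onz(k,p,z):
    o,d=ray(k,p); return o+d*(z-o[2])/d[2]
E
python3 - <<'E'
from h import *
import cv2
a,b=np.load("w0.npz"),np.load("w1.npz")
for p,q in(((442,140),(433,241)),((458,140),(446,241)),((567,146),(549,245))): print('tri',tri([ray(a,p),ray(b,q)]).round(4))
for p in((442,140),(458,140),(436,254),(450,254)): print(p,onz(a,p,.068).round(4))
for p in((433,241),(446,241)): print(p,onz(b,p,.068).round(4))
print('button',onz(a,(567,146),.048).round(4),onz(b,(549,245),.048).round(4))
for n,z in(("scene",0),):pass
u=cv2.resize(a['im'][110:270,400:640],None,fx=3,fy=3,interpolation=3)
cv2.imwrite("pics/c0.png",u[:,:,::-1])
E
```

```text
tri [0.5853 0.0536 0.0547]
tri [0.5966 0.0536 0.055 ]
tri [0.6833 0.049  0.0512]
(442, 140) [0.5814 0.0539 0.068 ]
(458, 140) [0.5929 0.0539 0.068 ]
(436, 254) [ 0.5847 -0.0329  0.068 ]
(450, 254) [ 0.5959 -0.0329  0.068 ]
(433, 241) [0.5815 0.0576 0.068 ]
(446, 241) [0.5917 0.0576 0.068 ]
button [0.6849 0.0489 0.048 ] [0.6858 0.0479 0.048 ]
```

View pics/c0.png

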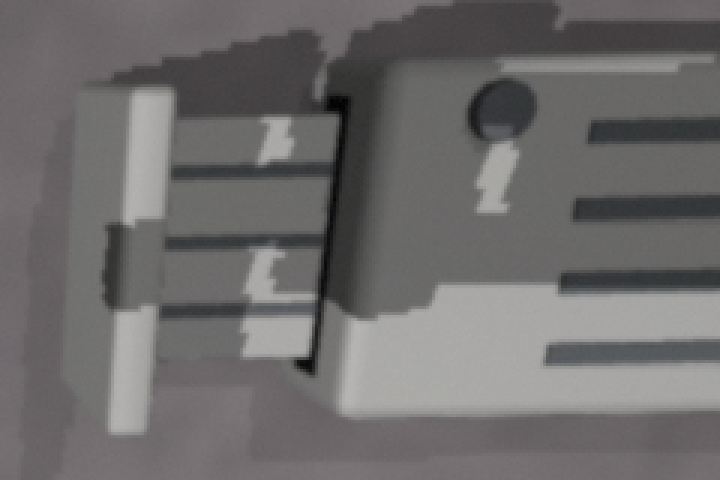

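```bash
cat > grasp.py <<'E'
from rig import manip
import cv2
from h import *
yaw=np.arctan2(.0033,.0868); c,s=np.cos(yaw),np.sin(yaw)
R=np.array([[c,s,0],[s,-c,0],[0,0,-1.]])
p=np.array([.590,.011,0])
manip.move_gripper(.55,45)
manip.line_to(p+[0,0,.16],R)
print('contact',manip.line_to(p+[0,0,.1],R,.08,contact_N=8))
st=manip.read_state();print(st['position'],st['ft_force'],st['time'])
manip.dwell(.1)
for n in("side","scene"):
    im=manip.grab_frame(n); k=manip.get_calibration(n)
    q=(k['orientation'].T@(np.array([.59,.011,.06])-k['origin'])); u=int(k['cx']-k['fx']*q[0]/q[2]);v=int(k['cy']+k['fy']*q[1]/q[2])
    cr=cv2.resize(im[max(v-75,0):v+75,u-100:u+100],None,fx=4,fy=4)
    cv2.imwrite(f"pics/g_{n}.png",cv2.resize(cr,(600,450))[:,:,::-1])
E
python3 grasp.py; python3 -c "
import cv2;a=cv2.imread('pics/g_side.png');b=cv2.imread('pics/g_scene.png');cv2.imwrite('pics/g.png',cv2.resize(cv2.hconcat([a,b]),(800,300)))"
```

```text
contact False
[0.59022985 0.01097519 0.10044533] [-0.09231249  0.41461532  0.23769489] 6.675
```

View pics/g.png

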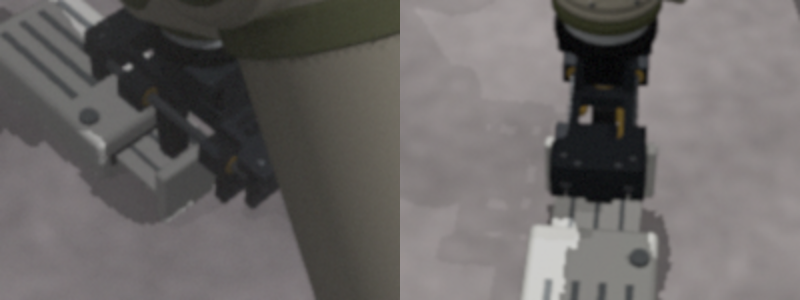

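The fingers straddle the bar: one is in the gap between bar and stand (side crop, about 170, 130), the other is in front of it. The gripper is centred on the bar and no contact was felt. Next I'll grip and pull.

```bash
cat > pull.py <<'E'
from rig import manip
from h import *
def show(t):
    s=manip.read_state();print(t,s['position'].round(4) if hasattr(s['position'],'round') else s['position'],np.round(s['ft_force'],1),round(s['width'],3),round(s['time'],2));return np.array(s['position'])
manip.move_gripper(0,45); p=show('grip')
R=np.array(manip.read_state()['tool_rot']); x=R[:,0]
if abs(manip.read_state()['width']*88-12)<4:
    print('stop',manip.line_to(p-.110*x,velocity=.05,contact_N=28)); e=show('pulled'); print('travel',(p-e)@x)
    manip.dwell(.2); show('settled')
E
python3 pull.py
```

```text
grip [0.5895 0.011  0.1   ] [-5.  -0.3  2.3] 0.133 7.52
stop True
pulled [0.4876 0.0086 0.1   ] [ 6.2  2.9 -2.2] 0.13 9.36
travel 0.10193912521119787
settled [0.4878 0.0086 0.1   ] [ 4.5  3.6 -1.7] 0.132 9.56
```

Run:
```python
from rig import manip
from h import *
import cv2
manip.move_gripper(.55); manip.dwell(.2)
p=np.array(manip.read_state()['position'])
print(manip.read_state()['ft_force'])
manip.line_to(p+[0,0,.18],velocity=.12); manip.line_to(p+[-.08,-.12,.18])
manip.dwell(.3)
o=[]
for n in("scene","side"):
    im=manip.grab_frame(n); cv2.imwrite(f"pics/f_{n}.png",im[:,:,::-1]); o.append(cv2.resize(im,(400,300)))
    for l in("ledge_pull","peg_arm"): print(n,l,[(np.round(d['at'],3),round(d['score'],2)) for d in manip.recognise(n,l)])
cv2.imwrite("pics/f.png",cv2.hconcat(o)[:,:,::-1]); print(manip.read_state()['time'],manip.read_state()['ft_force'])
```

```text
[0.17503691 0.23354592 0.50094094]
scene ledge_pull [(array([0.546, 0.01 , 0.028]), 0.86), (array([0.575, 0.272, 0.048]), 0.27)]
scene peg_arm [(array([0.575, 0.273, 0.048]), 0.69)]
side ledge_pull [(array([0.56 , 0.014, 0.026]), 0.89)]
side peg_arm [(array([0.557, 0.278, 0.058]), 0.76)]
13.8083 [-0.59673506  0.91740387 -0.34443164]
```

View pics/f.png

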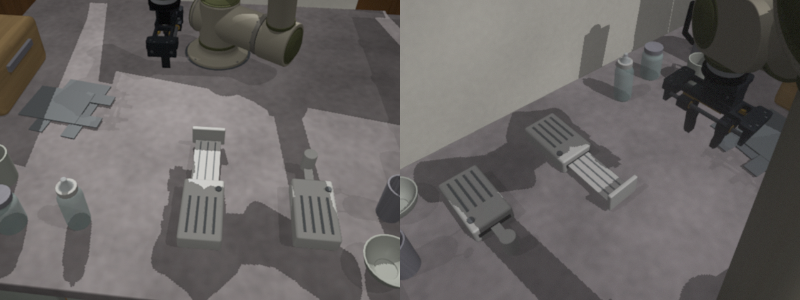

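The ledge stands out and the knob arm is unmoved. In the scene picture the bar's top edge went from row 243 to about row 205. I'll convert that to a distance before handing in.

Run:
```python
from rig import manip
from h import *
import cv2
k=manip.get_calibration("scene")
a=cv2.imread("pics/scene0.png",0).astype(int);b=cv2.imread("pics/f_scene.png",0).astype(int)
ra=235+np.argmax(np.abs(np.diff(a[235:252,345]))); rb=195+np.argmax(np.abs(np.diff(b[195:215,345])))
print(ra,rb,onz(k,(345,ra),.068),onz(k,(345,rb),.068)); print(b[195:215,345])
```

```text
243 207 [0.58258144 0.03342133 0.068     ] [0.4986421  0.02724935 0.068     ]
[153 151 153 154 152 153 151 150 159 186 199 198 178 139 101  89  89  90
  91  91]
```

The `rb` edge was the strip's lower edge. The matching upper edge is at row ~203.5, which gives about 92 mm of travel. That agrees with the catch at 94 mm, and the ledge has stayed out since it was released.

```bash
python3 -c "
from rig import manip
manip.sign_off()"
```

```text
the job is handed in; nothing more can be done
```

I gripped the drip ledge's crossbar from above and pulled it to its stop, 102 mm of travel measured by the arm. I then let go, moved clear and handed the job in. I last read the clock at 13.8 s, with no motion after that.

**Ledge:** The last scene picture shows it caught and out after release. My first edge measurement gave 84 mm because it picked the lower edge of the bar's top strip. Corrected by hand to the matching upper edge, it is about 92 mm, close to the 94 mm catch position. The ledge springs back if it isn't caught, and it had stayed out for about 4 s by that picture.

**Knob arm:** The recognised position of the round-knobbed arm changed by no more than 4 mm in either view, which is within the recognition error.

**Disagreement:** Triangulating the bar's top from the two wrist views gave 55 mm high, against 68 mm in the text. My corner picks were rough, and I chose a grasp height that suited both. The descent met no contact.

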